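# Leave the rinsed paste cup and pestle to dry at the cigar bench

## Robot

A 6-joint arm with a two-finger parallel gripper is mounted at the origin on the work surface. World frame = base frame: x ahead of the robot, y to its left, z up, the work surface at z = 0. Lengths are in m, angles in rad, forces in N, time in s.
With the tool pointing down it reaches from about 0.325 to 1 m from the base axis. Payload 5.1 kg.
Tool frame: the origin (TCP) lies at the very end of the fingers, on their centre line; the grasp point (between the pads) lies 19 mm behind it; z points along the fingers, y is the line along which they close (so a half turn about z gives the same grasp; the last joint's range is limited). The gripper opens to 85 mm and grips with 20 to 120 N. Pads are 22 mm wide; open, the fingers measure 114 mm over their backs; the gripper's body (76 mm by 85 mm) begins 54 mm behind the grasp point. The pads swing forward as they close: fully open they stand 13 mm farther back than shut.
Start: joints at [-1.281, 0.124, 1.65, -0, 1.367, -0.083], TCP at [0.237, -0.605, 0.231] pointing down, gripper open.
Joint ranges: [-2.61, 2.61], [-1.02, 2.33], [0.03, 2.71], [-1.35, 4.49], [0.32, 2.68], [-2.91, 2.91]. Speed limits (rad/s): [2.57, 2.57, 3.14, 3.14, 3.14, 3.14].

## Interface

Orientations are given as a rotation vector (axis times angle).
In Python, from rig import env, grab_frame, ticket gives the robot as it stands. The module is installed in compiled form; this text tells all that it offers.
- The arm moves only by the tool send_rows, never from a script. Its argument "steps" is text: rows parted by semicolons, each of 7 numbers parted by spaces: the shift along the world's x, y, z each as a share of 0.5 m, from -1 to 1, then the turn, a rotation vector about the world's x, y, z each as a share of 0.5 rad, from -1 to 1, then the opening in per cent of the stroke, from 0 (shut) to 100 (fully open). A call has exactly 8 rows; each row is the pose to reach, as a shift and turn from the pose commanded when the call began; what a row does not reach only later rows make up. A row lasts 1/8 s, in which the tool goes at most 62.5 mm and 10.7 degrees, less where a joint would pass 70% of its speed; a pose out of reach is approached as far as the arm can. A call with a number of a shift or a turn outside -1 to 1 is refused whole. A call with a gripper value outside its range is refused whole. The fingers move at their own pace and stop on an object; "squeeze" is the grip in N (left out, the last holds). Time passes only in rows, so rows that repeat a pose let the fingers close, or fill a call up. It gives the time, the measured TCP pose, the force, the opening and the grip force at its end, in the units of the state.
- env.read_state(): the state, without advancing time (a new reading comes with each control period).
- grab_frame(name): name is "scene" or "top" or "wrist"; returns a dict with "pixels" (480x640x3 uint8, red, green, blue), "fovy" (degrees; the focal length in pixels is half the picture's height over the tangent of half this angle, whatever the lens; pixels are square), "cx", "cy" (the principal point, pixels), "T" (4x4, takes a point from camera to world coordinates); the wrist camera has in their place "mount" (4x4, takes a point from camera to tool coordinates, whose origin is the TCP and whose axes are the flange's). Camera axes: x right, y up, looking along -z (the intrinsics and any distortion apply to the point x, -y, -z); pixel columns grow to the right and rows downward; lengths in m; the calibration is good to about 2 mm. A picture is of the moment at which its call begins: read the wrist's pose just before it. There is no depth.
- ticket.close_job(): hands the job in; it is judged then, once.
The state is a dict: "time_s": time; "joint_positions": joint angles; "dq": joint speeds; "joint_torque": joint torques, N m; "eef_pos": TCP position; "eef_rot": TCP orientation; "wrist_force": force on the tool from outside, world axes, zero at the start; "torque": the same for the moment, N m; "gripper_width": opening from 0.0 (shut) to 1.0 (fully open); "grip_force": force on a finger pad.
Only numpy, scipy, OpenCV 4.12 (cv2) and the standard library are available. Lean on these libraries where they do the work, as an engineer would, in place of code of your own. Each camera call takes 0.05 s, during which the arm holds its last target. There are 200 camera calls.

## Task

The paste cup and its pestle have been rinsed and lie on the bench. Put the cup mouth down over the bare peg of the draining rack, so that its rim sits flat on the slats, and lay the pestle across the rest in either empty pair of V-notches, cradled by both cheeks so that it cannot roll. Set both down without dropping them, and do not shift the cup and stick already drying there, nor the paste jar.

Things in the scene. Friction and masses are not known exactly. Their poses are not given: they have to be found in the camera images.
- cup: Rinsed paste cup: straight white enamelled tumbler, dark rim, no handle. Outer diameter 56 mm, length 105 mm, wall 3 mm (bore 50 mm), base 4 mm, about 0.16 kg. Starts lying on the table, mouth roughly to the robot's left (+y). Origin on its axis at mid-length (28 mm above the table as it lies, 52.5 mm from the rim). Its x axis runs along the cup from base to mouth.
- pestle: The paste pestle: plain straight wooden rod, 26 mm in diameter, 160 mm long, about 0.07 kg, lying on the table. Origin: on its axis at mid-length (13 mm above the table). Its x axis runs along the rod; either way round is the same.
- rack: Draining rack, fixed: slatted wooden board 196 (y) x 115 mm (x) over a 210 x 140 mm steel drip pan; slat tops 24 mm above the table. Two upright wooden pegs at y = +50 and -50 mm, each 36 mm in diameter, round-topped, 75 mm tall above the slats. The +y peg carries the small cup, the -y peg is bare. Origin: centre of the underside, on the table; z up.
- peg_free (a point): Foot of the bare peg: on the peg's axis at slat height, 24 mm above the table; the peg's tip is 75 mm higher.
- rest: Pestle rest, fixed: dark wooden foot board 126 (x) x 220 mm (y), 10 mm thick; two cheeks along y at x = +50 and -50 mm, 14 mm thick, 58 mm high. Each has 90-degree V-notches at y = -66, 0, +66 mm, 22 mm deep, bottoms 36 mm above the table. A rod lies along x in a facing pair; the pestle's axis is then at 54.4 mm. Pair -66 holds the thin stick, the others are empty. Origin: underside centre; z up.
- notch_mid (a point): Middle of the empty notch pair at the centre of the rest (y = 0), half-way between the cheeks, at the height of the notch bottoms (36 mm above the table).
- notch_end (a point): The same for the empty end pair at y = +66 mm of the rest.
- small_cup: Bystander: a narrower white tumbler, 47 mm in diameter, 92 mm tall, already standing mouth down on the rack's other peg. Origin: centre of its rim, on the slats.
- thin_stick: Bystander: a wooden stick 18 mm in diameter, 170 mm long, already lying in the rest's end notches at y = -66 mm. Origin: on its axis at mid-length.
- paste_jar: Bystander: closed amber jar, 62 mm in diameter, 75 mm tall, standing in front of the robot between the two lying things. Origin: centre of its underside.
Things that resemble listed ones, but are neither listed nor needed, are in the scene too. Leave any black or orange look-alike of the pestle alone.

How it is judged:
By the outcome, as a careful person would: the job done as asked, in the order asked, and still so for the second after the job is handed in, with the robot touching nothing.
It also fails if it takes over 67 s, if anything falls off the work surface, if the arm or the gripper's body presses on something with over 40 N, if the wrist force passes 120 N, or if a joint passes its speed limit or range.

## Working session

There is one attempt and no reset: what is moved stays moved. The work goes in short steps, Python scripts to look and compute and a tool call to move; the robot and the scene stay as the last step left them, time stands still between calls to the robot, and variables do not carry over. Pictures are saved under pics/ and viewed, at most 10 in all, crops included, and the job is handed in when it is done.

Besides the shell and the picture viewer there is one more tool, called after "Request:" in YAML: its name, and indented under it one key for each argument. send_rows: Moves the arm, as the interface text tells. Shift numbers are shares of 0.5 m and turn numbers shares of 0.5 rad, none past 1 either way. Its arguments: {"type":"object","properties":{"steps":{"type":"string"},"squeeze":{"type":"number"}},"required":["steps"]}

```bash
mkdir -p pics; ls; python3 - <<'E'
from rig import env, grab_frame
import cv2, numpy as np
np.set_printoptions(precision=4,suppress=True)
for n in ("scene","top"):
    f=grab_frame(n); cv2.imwrite(f"pics/{n}0.png",f["pixels"][:,:,::-1])
    print(n,{k:v for k,v in f.items() if k!="pixels"})
print(env.read_state())
E
```

```text
pics
scene {'fovy': 53.912045630007526, 'cx': 318.80801485620714, 'cy': 241.57520440761235, 'T': array([[-0.3115, -0.495 ,  0.8111,  1.2106],
       [ 0.9502, -0.1739,  0.2588,  0.2449],
       [ 0.0129,  0.8513,  0.5245,  0.5728],
       [ 0.    ,  0.    ,  0.    ,  1.    ]])}
top {'fovy': 50.4926515943117, 'cx': 319.10849524045256, 'cy': 239.77084166778914, 'T': array([[ 0.0228,  0.9969, -0.0757,  0.3565],
       [-0.9992,  0.0251,  0.0295,  0.0214],
       [ 0.0313,  0.075 ,  0.9967,  1.0797],
       [ 0.    ,  0.    ,  0.    ,  1.    ]])}
{'time_s': 0.1, 'joint_positions': array([-1.2806,  0.1245,  1.6515,  0.    ,  1.3675, -0.0826]), 'dq': array([-0.0014, -0.0034, -0.0023, -0.0002, -0.0009,  0.0012]), 'joint_torque': array([  0.0004, -42.4929, -36.6654,  -0.0002,   0.0039,  -0.    ]), 'eef_pos': array([ 0.2366, -0.6048,  0.2302]), 'eef_rot': array([-3.0853, -0.5818,  0.0003]), 'wrist_force': array([ 0.323 , -1.0321,  0.4437]), 'torque': array([-0.0064,  0.0694, -0.0326]), 'grip_force': 0.0, 'gripper_width': 1.0024471082957929}
```

View pics/top0.png

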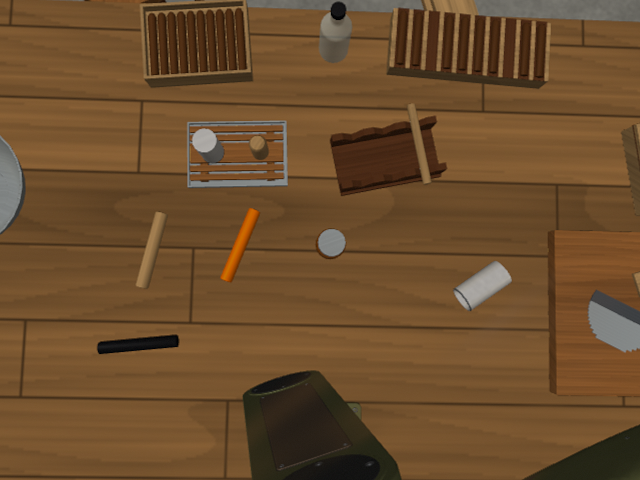

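View pics/scene0.png

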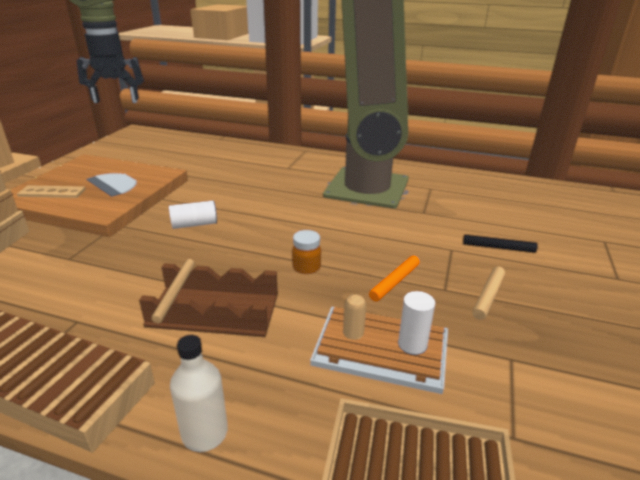

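```bash
cat > h.py <<'E'
import numpy as np, cv2
from rig import env, grab_frame
from scipy.spatial.transform import Rotation as R
np.set_printoptions(precision=4,suppress=True)
def cam(f):
    if "T" in f: return f["T"]
    s=f["state"]; W=np.eye(4); W[:3,:3]=R.from_rotvec(s["eef_rot"]).as_matrix(); W[:3,3]=s["eef_pos"]; return W@f["mount"]
def grab(n):
    s=env.read_state(); f=grab_frame(n); f["state"]=s; return f
def ray(f,uv):
    uv=np.atleast_2d(np.float64(uv)); F=240/np.tan(np.radians(f["fovy"]/2)); T=cam(f)
    d=np.c_[(uv[:,0]-f["cx"])/F,-(uv[:,1]-f["cy"])/F,-np.ones(len(uv))]@T[:3,:3].T
    return T[:3,3],d
def onz(f,uv,z):
    o,d=ray(f,uv); return o+d*((z-o[2])/d[:,2])[:,None]
def proj(f,P):
    T=np.linalg.inv(cam(f)); p=np.atleast_2d(P)@T[:3,:3].T+T[:3,3]; F=240/np.tan(np.radians(f["fovy"]/2))
    return np.c_[f["cx"]-F*p[:,0]/p[:,2], f["cy"]+F*p[:,1]/p[:,2]]
def blob(mask,roi):
    x0,y0,x1,y1=roi; m=np.zeros(mask.shape,np.uint8); m[y0:y1,x0:x1]=mask[y0:y1,x0:x1]
    c=max(cv2.findContours(m,cv2.RETR_EXTERNAL,cv2.CHAIN_APPROX_NONE)[0],key=cv2.contourArea)
    return c, cv2.minAreaRect(c)
def mid(f,c,z):
    P=onz(f,c.reshape(-1,2)+0.0,z)[:,:2].astype(np.float32)
    (c,s,a)=cv2.minAreaRect(P); b=cv2.boxPoints((c,s,a)); e=[b[1]-b[0],b[2]-b[1]]; e=max(e,key=np.linalg.norm)
    return np.array(c),sorted(s),np.degrees(np.arctan2(e[1],e[0]))
E
python3 - <<'E'
from h import *
f=grab("top"); hsv=cv2.cvtColor(f["pixels"],cv2.COLOR_RGB2HSV); H,S,V=[hsv[...,i].astype(int) for i in range(3)]
white=((S<60)&(V>90)).astype(np.uint8)
wood=((V>150)&(S>60)&(H<30)).astype(np.uint8)
for n,m,roi,z in (("cup",white,(440,245,530,320),.028),("pestle",wood,(125,200,175,300),.013),("jar",white,(305,220,355,265),.075),("pan",((S<60)&(V>100)).astype(np.uint8),(175,112,300,196),.01),("rest",((V<85)&(S>100)).astype(np.uint8),(320,100,455,200),.04),("stick",wood,(400,98,440,190),.056),("peg",((V>125)&(H>11)).astype(np.uint8),(247,132,275,165),.09)):
    c,r=blob(m,roi); print(n,r[0],r[1],mid(f,c,z))
print(onz(f,[(188,122),(287,121),(288,186),(188,187)],.012))
print("peg tip",onz(f,[(257,143)],.095))
print("smallcup base",onz(f,[(204,138)],.116))
print(onz(f,[(330,135),(341,193),(434,118),(445,176)],.05))
w=grab("wrist"); print({k:w[k] for k in("fovy","cx","cy","mount")})
b=cv2.resize(f["pixels"][95:210,160:460],None,fx=2.6,fy=2.6,interpolation=cv2.INTER_CUBIC); cv2.imwrite("pics/c1.png",b[:,:,::-1])
E
```

```text
cup (482.19464111328125, 285.06378173828125) (27.034652709960938, 56.77277374267578) (array([ 0.3506, -0.3513]), [0.05574074387550354, 0.12017746269702911], np.float32(-54.64777))
pestle (148.36532592773438, 249.184814453125) (5.513464450836182, 75.95733642578125) (array([0.4093, 0.3441]), [0.01141226477921009, 0.15700875222682953], np.float32(-12.730566))
jar (331.5, 242.0) (26.0, 27.0) (array([ 0.429, -0.033]), [0.05165580287575722, 0.05358505621552467], np.float32(-88.60948))
pan (237.0, 153.5) (65.0, 100.0) (array([0.6179, 0.1685]), [0.14018560945987701, 0.21083255112171173], np.float32(-87.583916))
rest (367.3923645019531, 159.45835876464844) (61.8320426940918, 99.9418716430664) (array([ 0.6055, -0.1055]), [0.1306939721107483, 0.20788808166980743], np.float32(-77.62883))
stick (426.75006103515625, 181.75001525878906) (0.7071067094802856, 1.4142134189605713) (array([ 0.559 , -0.2268]), [0.0014465540880337358, 0.002957449294626713], np.float32(-43.850258))
peg (256.5, 142.5) (13.0, 13.0) (array([0.6208, 0.12  ]), [0.025554528459906578, 0.026078790426254272], np.float32(1.8179452))
[[0.6814 0.2741 0.012 ]
 [0.6904 0.0643 0.012 ]
 [0.5501 0.0583 0.012 ]
 [0.5419 0.2683 0.012 ]]
peg tip [[0.6185 0.1185 0.095 ]]
smallcup base [[0.6195 0.2178 0.116 ]]
[[ 0.652  -0.0266  0.05  ]
 [ 0.5318 -0.0517  0.05  ]
 [ 0.6949 -0.2425  0.05  ]
 [ 0.5733 -0.2661  0.05  ]]
{'fovy': 65.28917483346567, 'cx': 313.9837635362697, 'cy': 238.713569358475, 'mount': array([[ 0.0005,  0.9616,  0.2744,  0.07  ],
       [ 1.    , -0.0007,  0.0008,  0.0007],
       [ 0.0009,  0.2744, -0.9616, -0.1433],
       [ 0.    ,  0.    ,  0.    ,  1.    ]])}
```

View pics/c1.png

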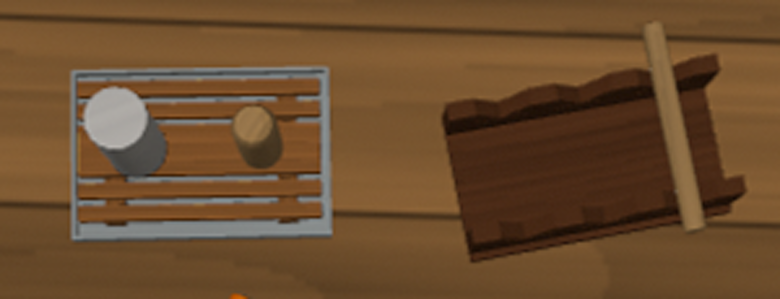

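Request:
send_rows:
  steps: "0.226 0.51 -0.06 0 0 -1 100;0.226 0.51 -0.06 0 0 -1 100;0.226 0.51 -0.06 0 0 -1 100;0.226 0.51 -0.06 0 0 -1 100;0.226 0.51 -0.06 0 0 -1 100;0.226 0.51 -0.06 0 0 -1 100;0.226 0.51 -0.06 0 0 -1 100;0.226 0.51 -0.06 0 0 -1 100"
  squeeze: 40

```text
time_s: 1.2
eef_pos: [0.3494, -0.3514, 0.2015]
eef_rot: [3.135, -0.202, 0.0]
wrist_force: [-0.7, -0.3, -0.3]
gripper_width: 1.005
grip_force: 0.0
```

```bash
cat >> h.py <<'E'
def log():
    import json
    s=env.read_state(); open("log.txt","a").write(json.dumps([list(map(float,s[k])) for k in("joint_positions","eef_pos","eef_rot")])+"\n"); print(s["time_s"],s["joint_positions"],s["eef_pos"],s["eef_rot"],s["wrist_force"],s["gripper_width"])
E
python3 -c "
from h import *
log()"
```

```text
1.2 [-0.8966 -0.2052  2.0197 -0.0002  1.3268  0.8029] [ 0.3494 -0.3514  0.2015] [ 3.1347 -0.2019  0.0001] [-0.6509 -0.3105 -0.3075] 1.004737715483094
```

Request:
send_rows:
  steps: "0 0 0 0 0 -1 100;0 0 0 0 0 -1 100;0 0 0 0 0 -1 100;0 0 0 0 0 -1 100;0 0 0 0 0 -1 100;0 0 0 0 0 -1 100;0 0 0 0 0 -1 100;0 0 0 0 0 -1 100"

```text
time_s: 2.2
eef_pos: [0.3497, -0.3503, 0.2013]
eef_rot: [-2.989, 0.969, -0.0]
wrist_force: [1.0, 0.0, 0.5]
gripper_width: 1.001
grip_force: 0.0
```

```bash
python3 - <<'E'
from h import *
log()
f=grab("wrist"); cv2.imwrite("pics/w1.png",f["pixels"][:,:,::-1])
E
```

```text
2.2 [-0.8947 -0.2062  2.0209  0.      1.3269  1.303 ] [ 0.3497 -0.3503  0.2013] [-2.9885  0.9686 -0.0001] [1.0094 0.0141 0.4757] 1.0005887159117033
```

View pics/w1.png

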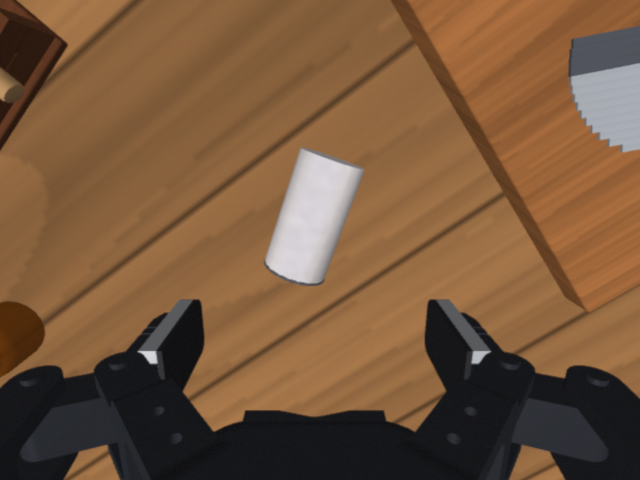

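```bash
python3 - <<'E'
from h import *
f=grab("wrist"); hsv=cv2.cvtColor(f["pixels"],cv2.COLOR_RGB2HSV).astype(int)
m=((hsv[...,1]<70)&(hsv[...,2]>60)).astype(np.uint8)
c,r=blob(m,(220,120,400,300)); print(r)
c2,s,a=mid(f,c,.028); print(c2,s,a)
pts=c.reshape(-1,2)+.0
P=onz(f,pts,.028)[:,:2]; 
# axis from side edges
u=np.array([np.cos(np.radians(a)),np.sin(np.radians(a))]); u=u if u[1]>0 else -u
t=(P-c2)@u; n=np.array([-u[1],u[0]]); w=(P-c2)@n
mids=[(T,(w[(abs(t-T)<.004)].max()+w[(abs(t-T)<.004)].min())/2) for T in np.arange(-.04,.041,.01)]
k=np.polyfit(*zip(*mids),1); print("skew,off",k)
u=u+k[0]*n; u/=np.linalg.norm(u); c3=c2+n*k[1]
Q=onz(f,pts,.056)[:,:2]; on=np.abs((Q-c3)@np.array([-u[1],u[0]]))<.006; tt=(Q-c3)[on]@u
print("ends",tt.min(),tt.max(),tt.max()-tt.min()); print("centre",c3+u*(tt.min()+tt.max())/2,"mouth dir",np.degrees(np.arctan2(u[1],u[0])))
print("TCP xaxis deg",np.degrees(np.arctan2(*R.from_rotvec(f['state']['eef_rot']).as_matrix()[[1,0],0])))
# fit kinematics
import json
from scipy.optimize import least_squares
E
```

```text
((311.70001220703125, 218.89999389648438), (67.6727294921875, 132.18319702148438), 18.43494987487793)
[ 0.3477 -0.3447] [0.05629650130867958, 0.11748212575912476] -54.545155
skew,off [0.0003 0.    ]
ends -0.059968449342660476 0.04712349780131983 0.1070919471439803
centre [ 0.3514 -0.35  ] mouth dir 125.46992743549175
TCP xaxis deg -35.918500555193965
```

```bash
cat >> h.py <<'E'
def rotm(dirz,x):  # tool z along dirz, x near x
    z=np.array(dirz,float); z/=np.linalg.norm(z); x=np.array(x,float); x-=z*(x@z); x/=np.linalg.norm(x)
    return np.c_[x,np.cross(z,x),z]
def shares(tcp,M,s=None):
    s=s or env.read_state(); dr=(R.from_matrix(M)*R.from_rotvec(s["eef_rot"]).inv()).as_rotvec()
    print("shift",(np.array(tcp)-s["eef_pos"])/.5,"turn",dr/.5)
CUP=np.array([.3514,-.35,.029]); mang=np.radians(125.5); m=np.array([np.cos(mang),np.sin(mang),0])
def cupgrasp(t=40,back=.0,off=.0075):
    t=np.radians(t); z=np.array([0,0,-1])*np.cos(t)+m*np.sin(t); M=rotm(z,-m)
    return CUP-m*off+z*(.019-back),M
E
python3 - <<'E'
from h import *
shares(*cupgrasp(40,.09)); shares(*cupgrasp(40,0)); shares(*cupgrasp(20,.09))
E
```

```text
shift [ 0.065  -0.0859 -0.2359] turn [ 0.9952  0.9878 -0.622 ]
shift [-0.0021  0.0083 -0.3738] turn [ 0.9952  0.9878 -0.622 ]
shift [ 0.0402 -0.0511 -0.2112] turn [ 0.4977  0.4939 -0.642 ]
```

Request:
send_rows:
  steps: "0.065 -0.086 -0.236 0.995 0.988 -0.622 100;0.065 -0.086 -0.236 0.995 0.988 -0.622 100;0.065 -0.086 -0.236 0.995 0.988 -0.622 100;0.065 -0.086 -0.236 0.995 0.988 -0.622 100;0.065 -0.086 -0.236 0.995 0.988 -0.622 100;0.065 -0.086 -0.236 0.995 0.988 -0.622 100;0.065 -0.086 -0.236 0.995 0.988 -0.622 100;0.065 -0.086 -0.236 0.995 0.988 -0.622 100"

```text
time_s: 3.3
eef_pos: [0.3823, -0.3932, 0.0848]
eef_rot: [-2.394, 1.232, 0.867]
wrist_force: [-0.2, 0.4, 0.7]
gripper_width: 1.003
grip_force: 0.0
```

```bash
cat > kin.py <<'E'
from h import *
import json
from scipy.optimize import least_squares
D=[json.loads(l) for l in open("log.txt")]
D.append([[-1.2806,0.1245,1.6515,0,1.3675,-0.0826],[.2366,-.6048,.2302],[-3.0853,-.5818,.0003]])
def fk(q,p):
    a1,h,L1,e,L2,d6,dy=p; rz=lambda a:R.from_rotvec([0,0,a]); ry=lambda a:R.from_rotvec([0,a,0])
    r=rz(q[0]); x=r.apply([a1,dy,h]); r=r*ry(q[1]); x=x+r.apply([0,0,L1]); r=r*ry(q[2]); x=x+r.apply([-e,0,L2])
    r=r*rz(S4*q[3])*ry(q[4]); x=x+r.apply([0,0,d6]); r=r*rz(S6*q[5]); return x,r
S4,S6=1,1
E
cat > fit.py <<'E'
from kin import *
def res(p): return np.concatenate([fk(q,p)[0]-x for q,x,_ in D]+[.02*(np.array(p)-[0,.4,.4,0,.4,.25,.05])*.1])
s=least_squares(res,[0,.4,.4,0,.4,.25,.05]); p=s.x; print(p, np.abs(s.fun[:-7]).max())
np.save("p.npy",p)
for q,x,r in D: print((fk(q,p)[1].inv()*R.from_rotvec(r)).as_rotvec())
E
python3 - <<'E'
from h import *
log()
E
python3 fit.py; python3 -c "
from h import *
shares(*cupgrasp(40,0))"
```

```text
3.3 [-0.9104  0.4666  1.6037  0.0264  1.766   1.607 ] [ 0.3823 -0.3932  0.0848] [-2.3937  1.2323  0.8672] [-0.1895  0.3545  0.6923] 1.0026004634378667
[ 0.0002  0.2237  0.4522 -0.0432  0.6131  0.275   0.0536] 3.308091508133493e-05
[0.     0.     1.5708]
[0.     0.     1.5708]
[ 0.     -0.      1.5708]
[0.     0.     1.5708]
shift [-0.0674  0.0941 -0.1407] turn [ 0.0049  0.0034 -0.0007]
```

```bash
cat >> kin.py <<'E'
p=np.load("p.npy") if __import__("os").path.exists("p.npy") else None
LO=np.array([-2.61,-1.02,.03,-1.35,.32,-2.91]);HI=np.array([2.61,2.33,2.71,4.49,2.68,2.91])
def ik(x,M,q0):
    off=R.from_rotvec([0,0,np.pi/2]); T=R.from_matrix(M)
    def f(q): y,r=fk(q,p); return np.r_[(y-x)*5,((r*off).inv()*T).as_rotvec()]
    s=least_squares(f,np.clip(q0,LO+1e-3,HI-1e-3),bounds=(LO,HI)); return s.x,np.abs(s.fun).max()
def pose(psi,t,G):
    ps,t=np.radians([psi,t]); z=np.array([np.cos(ps)*np.cos(t),np.sin(ps)*np.cos(t),-np.sin(t)])
    return np.array(G)+.019*z, rotm(z,[0,0,1])
E
python3 - <<'E'
from kin import *
q=np.array(D[-2][0])
for t in (40,):
  for psi in range(-40,141,15):
    out=[]
    for z in (.19,.084):
        best=None
        for q4 in (0,.8,-.8,1.6,2.4,3.14):
          for q6 in (1.6,0.,-1.6):
            a,e=ik(*pose(psi,t,[.619,.118,z]),np.array([.2,.2,1.8,q4,1.2,q6]))
            if e<1e-3 and (best is None or abs(a[3])<abs(best[3])): best=a
        out.append(best)
    print(t,psi,*out)
E
```

```text
40 -40 None [ 0.3784  0.1722  2.0821 -1.1913  0.8125 -2.794 ]
40 -25 None [ 0.3164  0.085   2.1806 -1.317   0.5717 -2.8988]
40 -10 [ 0.2241 -0.1763  2.2136 -0.8589  0.4036  2.6524] None
40 5 None None
40 20 [-0.0062 -0.2136  2.2447  0.8038  0.3791  0.5697] None
40 35 [-0.1052 -0.1608  2.2003  1.0149  0.6335  0.1467] [-0.1052  0.0291  2.2398  1.3346  0.5436 -0.2359]
40 50 [-0.1741 -0.0748  2.123   1.0339  0.8817 -0.086 ] [-0.1741  0.1037  2.1601  1.2108  0.7876 -0.3484]
40 65 [-0.2105  0.0278  2.0225  0.9889  1.1055 -0.2553] [-0.2105  0.1933  2.0571  1.0871  1.0035 -0.4535]
40 80 [-0.2188  0.1347  1.9081  0.9157  1.3056 -0.3976] [-0.2188  0.2874  1.9407  0.9655  1.1962 -0.5552]
40 95 [-0.2048  0.2385  1.7879  0.8275  1.486  -0.5295] [-0.2048  0.3797  1.819   0.8459  1.3703 -0.6587]
40 110 [-0.1742  0.3346  1.6688  0.7283  1.6489 -0.6619] [-0.1742  0.4661  1.699   0.7264  1.528  -0.7694]
40 125 [-0.1315  0.4203  1.5568  0.6174  1.7943 -0.8035] [-0.1315  0.5438  1.5866  0.6031  1.6685 -0.8925]
40 140 [-0.0802  0.4928  1.4581  0.4917  1.9192 -0.9614] [-0.0802  0.6101  1.4878  0.4719  1.7888 -1.0323]
```

Request:
send_rows:
  steps: "-0.02 0.03 -0.042 0 0 0 100;-0.04 0.056 -0.084 0 0 0 100;-0.06 0.084 -0.126 0 0 0 100;-0.067 0.094 -0.141 0 0 0 100;-0.067 0.094 -0.141 0 0 0 40;-0.067 0.094 -0.141 0 0 0 40;-0.067 0.094 -0.141 0 0 0 40;-0.067 0.094 -0.141 0 0 0 40"
  squeeze: 40

```text
time_s: 4.3
eef_pos: [0.3497, -0.3476, 0.0142]
eef_rot: [-2.393, 1.233, 0.867]
wrist_force: [2.0, -1.5, 6.6]
gripper_width: 0.651
grip_force: 43.0
```

Request:
send_rows:
  steps: "0 0 0.02 0 0 0 40;0 0 0.08 0 0 0 40;0 0 0.16 0 0 0 40;0 0 0.26 0 0 0 40;0 0 0.36 0 0 0 40;0 0 0.4 0 0 0 40;0 0 0.4 0 0 0 40;0 0 0.4 0 0 0 40"
  squeeze: 40

```text
time_s: 5.3
eef_pos: [0.348, -0.3455, 0.2104]
eef_rot: [-2.388, 1.231, 0.875]
wrist_force: [-0.3, -0.7, -2.3]
gripper_width: 0.656
grip_force: 42.9
```

```bash
python3 - <<'E'
from kin import *
log(); s=env.read_state(); q=s["joint_positions"]; print(s["grip_force"])
qf,e=ik(*pose(65,40,[.619,.118,.20]),np.array([-.21,.03,2.02,1,1.1,-.26])); print(qf,e)
N=5; prev=(s["eef_pos"],R.from_rotvec(s["eef_rot"]))
for i in range(1,N+1):
    x,r=fk(q+(qf-q)*i/N,p); r=r*R.from_rotvec([0,0,np.pi/2]); z=r.as_matrix()[:,2]; G=x-.019*z
    print("shift",(x-prev[0])/.5,"turn",(r*prev[1].inv()).as_rotvec()/.5,"G",G, "rot",r.as_rotvec())
    prev=(x,r)
E
```

```text
5.3 [-0.9073  0.2229  1.6865  0.0302  1.9335  1.6156] [ 0.348  -0.3455  0.2104] [-2.3885  1.2308  0.8748] [-0.2991 -0.7036 -2.2944] 0.6556827186140601
42.855536453425884
[-0.2105  0.0147  2.0169  0.9812  1.1158 -0.2379] 8.158473896457963e-13
shift [ 0.1728  0.1649 -0.0532] turn [ 0.2501 -0.822   0.7029] G [ 0.4387 -0.2729  0.1995] rot [-2.5485  0.5979  0.4893]
shift [ 0.1485  0.1903 -0.0271] turn [ 0.1843 -0.795   0.6651] G [ 0.51   -0.1782  0.1861] rot [-2.5621  0.0083  0.1033]
shift [ 0.1154  0.2035 -0.0035] turn [ 0.1138 -0.7739  0.5961] G [ 0.5649 -0.0774  0.1837] rot [-2.4681 -0.5153 -0.2762]
shift [0.0778 0.2034 0.0144] turn [ 0.0444 -0.7495  0.5034] G [0.6012 0.0233 0.1896] rot [-2.3046 -0.964  -0.6411]
shift [0.0398 0.1912 0.0242] turn [-0.0223 -0.7132  0.3982] G [0.619 0.118 0.2  ] rot [-2.1062 -1.3418 -0.9821]
```

Request:
send_rows:
  steps: "0.043 0.041 0 0.063 -0.205 0.176 40;0.043 0.041 0 0.063 -0.205 0.176 40;0.086 0.082 0.005 0.125 -0.411 0.351 40;0.086 0.082 0.005 0.125 -0.411 0.351 40;0.13 0.124 0.007 0.188 -0.617 0.527 40;0.13 0.124 0.007 0.188 -0.617 0.527 40;0.173 0.165 0.01 0.25 -0.822 0.703 40;0.173 0.165 0.01 0.25 -0.822 0.703 40"

```text
time_s: 6.3
eef_pos: [0.4346, -0.264, 0.2172]
eef_rot: [-2.55, 0.602, 0.488]
wrist_force: [-0.7, -0.3, -1.0]
gripper_width: 0.656
grip_force: 43.1
```

Request:
send_rows:
  steps: "0.037 0.048 -0.007 0.046 -0.2 0.166 40;0.037 0.048 -0.007 0.046 -0.2 0.166 40;0.074 0.095 -0.014 0.092 -0.4 0.333 40;0.074 0.095 -0.014 0.092 -0.4 0.333 40;0.111 0.143 -0.02 0.138 -0.6 0.5 40;0.111 0.143 -0.02 0.138 -0.6 0.5 40;0.148 0.19 -0.027 0.184 -0.795 0.665 40;0.148 0.19 -0.027 0.184 -0.795 0.665 40"

```text
time_s: 7.3
eef_pos: [0.5085, -0.1694, 0.2039]
eef_rot: [-2.563, 0.013, 0.103]
wrist_force: [-0.2, -0.1, -2.3]
gripper_width: 0.655
grip_force: 43.1
```

Request:
send_rows:
  steps: "0.029 0.051 0 0.028 -0.193 0.149 40;0.029 0.051 0 0.028 -0.193 0.149 40;0.058 0.102 0 0.057 -0.387 0.298 40;0.058 0.102 0 0.057 -0.387 0.298 40;0.087 0.153 0 0.085 -0.58 0.447 40;0.087 0.153 0 0.085 -0.58 0.447 40;0.115 0.203 0 0.114 -0.774 0.596 40;0.115 0.203 0 0.114 -0.774 0.596 40"

```text
time_s: 8.3
eef_pos: [0.5661, -0.068, 0.2039]
eef_rot: [-2.468, -0.511, -0.277]
wrist_force: [-0.1, -0.1, -1.6]
gripper_width: 0.652
grip_force: 43.3
```

```bash
python3 - <<'E'
from kin import *
log(); s=env.read_state(); print(s["grip_force"])
shares(*pose(65,40,[.619,.118,.20]))
q,e=ik(*pose(65,40,[.619,.118,.20]),s["joint_positions"]); print(q,e)
E
```

```text
8.3 [-0.4932  0.0617  1.8595  0.5974  1.4948  0.5381] [ 0.5661 -0.068   0.2039] [-2.4685 -0.5109 -0.277 ] [-0.1083 -0.1369 -1.5569] 0.6521275449878355
43.26590247452259
shift [ 0.1181  0.3984 -0.0323] turn [ 0.0033 -1.4567  0.9195]
[-0.2105  0.0147  2.0169  0.9812  1.1158 -0.2379] 1.4349632593280146e-13
```

Request:
send_rows:
  steps: "0.015 0.05 0 0 -0.18 0.115 40;0.015 0.05 0 0 -0.18 0.115 40;0.03 0.1 0 0 -0.364 0.23 40;0.03 0.1 0 0 -0.364 0.23 40;0.044 0.149 0 0 -0.546 0.345 40;0.044 0.149 0 0 -0.546 0.345 40;0.059 0.199 0 0.002 -0.728 0.46 40;0.059 0.199 0 0.002 -0.728 0.46 40"

```text
time_s: 9.3
eef_pos: [0.5958, 0.0316, 0.2039]
eef_rot: [-2.336, -0.938, -0.635]
wrist_force: [-0.7, 0.8, -2.0]
gripper_width: 0.653
grip_force: 43.4
```

Request:
send_rows:
  steps: "0.015 0.05 0 0 -0.18 0.115 40;0.015 0.05 0 0 -0.18 0.115 40;0.03 0.1 0 0 -0.364 0.23 40;0.03 0.1 0 0 -0.364 0.23 40;0.044 0.149 0 0 -0.546 0.345 40;0.044 0.149 0 0 -0.546 0.345 40;0.059 0.199 0 0.001 -0.728 0.46 40;0.059 0.199 0 0.001 -0.728 0.46 40"

```text
time_s: 10.3
eef_pos: [0.6254, 0.1312, 0.2038]
eef_rot: [-2.105, -1.342, -0.981]
wrist_force: [0.4, -0.3, -2.3]
gripper_width: 0.65
grip_force: 43.5
```

```bash
python3 - <<'E'
from kin import *
log(); s=env.read_state(); print(s["grip_force"])
shares(*pose(65,40,[.619,.118,.18]))
f=grab("scene"); g=grab("top")
a=cv2.resize(f["pixels"][180:400,280:480],None,fx=2,fy=2,interpolation=cv2.INTER_CUBIC)
b=cv2.resize(g["pixels"][60:280,120:320],None,fx=2,fy=2,interpolation=cv2.INTER_CUBIC)
cv2.imwrite("pics/p1.png",np.hstack([a,b])[:,:,::-1])
E
```

```text
10.3 [-0.2114 -0.0043  2.0062  0.969   1.1348 -0.2113] [0.6254 0.1312 0.2038] [-2.1047 -1.3424 -0.9809] [ 0.4346 -0.3027 -2.2739] 0.6499887980002426
43.46067667007446
shift [-0.0005  0.     -0.0721] turn [-0.001  -0.0015 -0.0029]
```

View pics/p1.png

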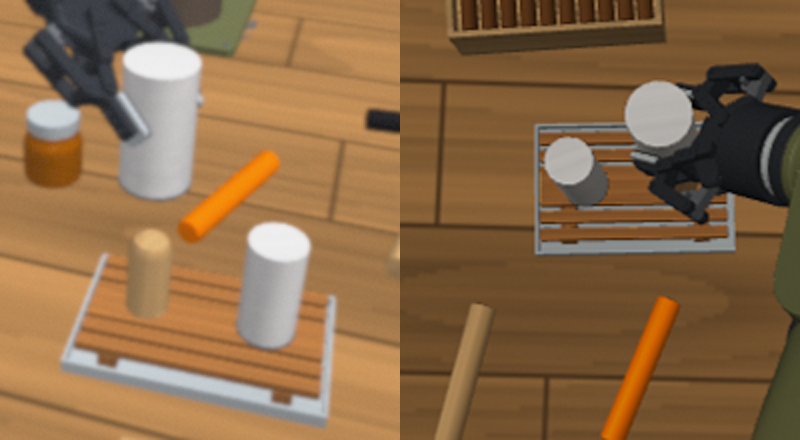

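```bash
python3 - <<'E'
from kin import *
g=grab("top"); f=grab("scene")
hg=cv2.cvtColor(g["pixels"],cv2.COLOR_RGB2HSV).astype(int); hf=cv2.cvtColor(f["pixels"],cv2.COLOR_RGB2HSV).astype(int)
m=((hg[...,1]<30)&(hg[...,2]>165)).astype(np.uint8)
c,_=blob(m,(215,90,275,145)); (u,v),r=cv2.minEnclosingCircle(c); F=240/np.tan(np.radians(g["fovy"]/2)); print("top disc",u,v,r, onz(g,[(u,v)],.261), "base z from r?", 1.0797-F*.028/r)
m=((hf[...,1]<45)&(hf[...,2]>120)).astype(np.uint8)
c,_=blob(m,(335,190,385,285)); pts=c.reshape(-1,2); print("scene bbox",pts.min(0),pts.max(0))
# axis midline rows
for row in (205,215,250,260,268):
    xs=pts[pts[:,1]==row,0]; print(row,xs.min(),xs.max())
for z in (.156,.261): print("pred centre of axis",z,proj(f,[.619,.118,z]),proj(g,[.619,.118,z]))
rim=[[.619+.028*np.cos(a),.118+.028*np.sin(a),.156] for a in np.linspace(0,6.28,60)]
P=proj(f,rim); print("pred rim",P.min(0),P.max(0))
bs=[[.619+.028*np.cos(a),.118+.028*np.sin(a),.261] for a in np.linspace(0,6.28,60)]
P=proj(f,bs); print("pred base",P.min(0),P.max(0))
print("peg tip pred",proj(f,[.619,.118,.099]),proj(g,[.619,.118,.099]))
m=((hf[...,2]>140)&(hf[...,1]>70)&(hf[...,0]>13)).astype(np.uint8); c,_=blob(m,(338,290,370,340)); pp=c.reshape(-1,2); print("peg bbox",pp.min(0),pp.max(0))
pegm=[[.619+.018*np.cos(a),.118+.018*np.sin(a),z] for a in np.linspace(0,6.28,60) for z in (.024,.085)]; P=proj(f,pegm); print("peg pred",P.min(0),P.max(0))
E
```

```text
top disc 248.83583068847656 116.43253326416016 16.27375030517578 [[0.6181 0.1168 0.261 ]] base z from r? 0.2040071135358682
scene bbox [338 200] [380 279]
205 342 377
215 342 379
250 340 376
260 340 375
268 339 374
pred centre of axis 0.156 [[356.448  267.3462]] [[254.2705 133.9863]]
pred centre of axis 0.261 [[360.4601 207.0676]] [[248.1337 115.8873]]
pred rim [338.3761 257.3582] [374.5869 278.0121]
pred base [340.9147 198.3425] [380.0897 216.4314]
peg tip pred [[354.5132 296.4163]] [[257.061  142.2162]]
peg bbox [338 290] [369 339]
peg pred [341.5734 296.3251] [365.1435 338.7853]
```

Request:
send_rows:
  steps: "0 0.002 -0.03 0 0 0 40;0 0.002 -0.06 0 0 0 40;0 0.002 -0.1 0 0 0 40;0 0.002 -0.14 0 0 0 40;0 0.002 -0.18 0 0 0 40;0 0.002 -0.22 0 0 0 40;0 0.002 -0.25 0 0 0 40;0 0.002 -0.25 0 0 0 40"

```text
time_s: 11.5
eef_pos: [0.625, 0.1328, 0.0776]
eef_rot: [-2.103, -1.343, -0.982]
wrist_force: [-0.7, -0.6, -2.3]
gripper_width: 0.658
grip_force: 43.5
```

```bash
python3 - <<'E'
from kin import *
log(); s=env.read_state(); print(s["grip_force"],s["torque"])
f=grab("scene"); 
a=cv2.resize(f["pixels"][250:400,300:460],None,fx=4,fy=4,interpolation=cv2.INTER_CUBIC)
cv2.imwrite("pics/p2.png",a[:,:,::-1])
E
```

```text
11.5 [-0.2089  0.183   2.0571  1.0822  1.0098 -0.4432] [0.625  0.1328 0.0776] [-2.1031 -1.3428 -0.9817] [-0.6607 -0.6356 -2.2681] 0.6578454666752422
43.453834131360054 [-0.5168  0.2304  0.0015]
```

View pics/p2.png

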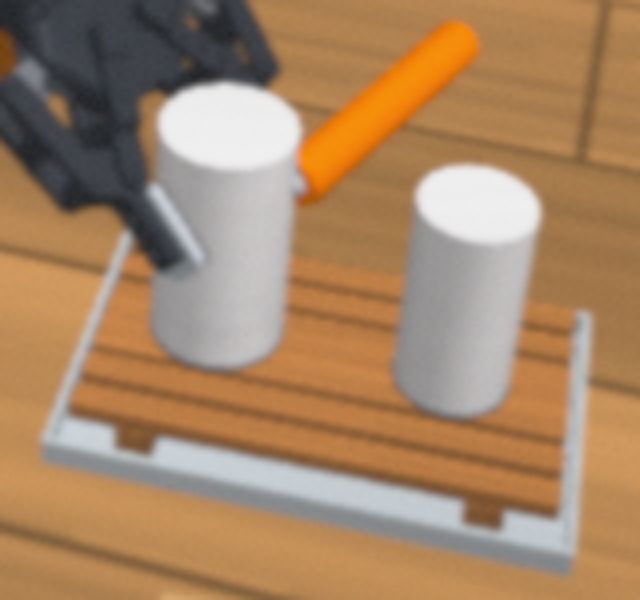

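Request:
send_rows:
  steps: "0 0 -0.002 0 0 0 40;0 0 -0.004 0 0 0 40;0 0 -0.006 0 0 0 40;0 0 -0.008 0 0 0 40;0 0 -0.009 0 0 0 40;0 0 -0.010 0 0 0 40;0 0 -0.010 0 0 0 40;0 0 -0.010 0 0 0 40"

```text
time_s: 12.55
eef_pos: [0.626, 0.133, 0.0755]
eef_rot: [-2.101, -1.345, -0.986]
wrist_force: [-2.4, -0.4, 5.3]
gripper_width: 0.649
grip_force: 43.7
```

Request:
send_rows:
  steps: "0 0 -0.001 0 0 0 40;0 0 -0.001 0 0 0 40;0 0 -0.002 0 0 0 40;0 0 -0.002 0 0 0 40;0 0 -0.003 0 0 0 40;0 0 -0.003 0 0 0 40;0 0 -0.003 0 0 0 40;0 0 -0.003 0 0 0 40"

```text
time_s: 13.55
eef_pos: [0.6262, 0.1331, 0.0754]
eef_rot: [-2.099, -1.345, -0.988]
wrist_force: [-7.3, -3.0, 11.9]
gripper_width: 0.653
grip_force: 44.3
```

Request:
send_rows:
  steps: "0 0 0.003 0 0 0 40;0 0 0.003 0 0 0 40;0 0 0.003 0 0 0 68;0 0 0.003 0 0 0 72;0 0 0.003 0 0 0 80;0 0 0.003 0 0 0 90;0 0 0.003 0 0 0 90;0 0 0.003 0 0 0 90"

```text
time_s: 14.55
eef_pos: [0.6257, 0.1326, 0.0743]
eef_rot: [-2.103, -1.345, -0.985]
wrist_force: [-0.4, -0.3, 0.1]
gripper_width: 0.897
grip_force: 0.0
```

```bash
python3 - <<'E'
from kin import *
log(); s=env.read_state(); z=R.from_rotvec(s["eef_rot"]).as_matrix()[:,2]; print("tool z",z, "120mm back shares",-z*.12/.5)
f=grab("scene"); g=grab("top")
a=cv2.resize(f["pixels"][250:400,300:460],None,fx=2.5,fy=2.5,interpolation=cv2.INTER_CUBIC)
b=cv2.resize(g["pixels"][80:230,170:330],None,fx=2.5,fy=2.5,interpolation=cv2.INTER_CUBIC)
cv2.imwrite("pics/p3.png",np.hstack([a,b])[:,:,::-1])
E
```

```text
14.55 [-0.209   0.1894  2.057   1.0872  1.0055 -0.4527] [0.6257 0.1326 0.0743] [-2.1029 -1.3447 -0.9846] [-0.408  -0.2933  0.1451] 0.8974518897722846
tool z [ 0.3238  0.6956 -0.6414] 120mm back shares [-0.0777 -0.1669  0.1539]
```

View pics/p3.png

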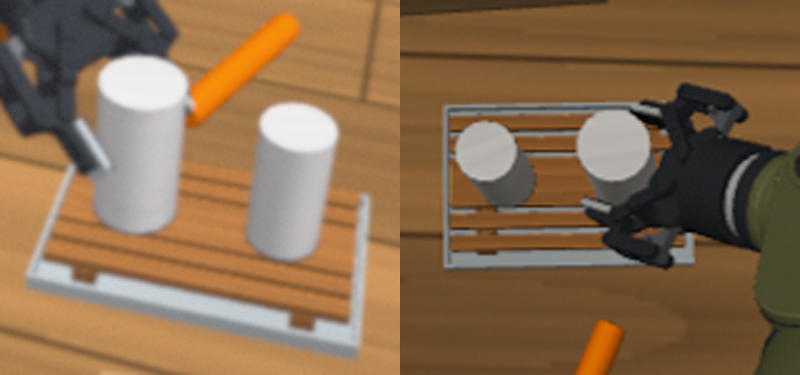

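Request:
send_rows:
  steps: "-0.01 -0.021 0.019 0 0 0 90;-0.02 -0.042 0.038 0 0 0 90;-0.03 -0.063 0.057 0 0 0 90;-0.04 -0.084 0.077 0 0 0 90;-0.06 -0.125 0.115 0 0 0 90;-0.078 -0.167 0.154 0 0 0 90;-0.078 -0.167 0.2 0 0 0 90;-0.078 -0.167 0.25 0 0 0 90"

```text
time_s: 15.65
eef_pos: [0.5863, 0.0482, 0.2004]
eef_rot: [-2.104, -1.344, -0.985]
wrist_force: [0.4, -1.0, 0.3]
gripper_width: 0.901
grip_force: 0.0
```

```bash
cat > plan.py <<'E'
from kin import *
def plan(x,M,N,seed=None):
    s=env.read_state(); q=s["joint_positions"]; qf,e=ik(x,M,seed if seed is not None else q); print("qf",qf,e)
    prev=(s["eef_pos"],R.from_rotvec(s["eef_rot"]))
    for i in range(1,N+1):
        y,r=fk(q+(qf-q)*i/N,p); r=r*R.from_rotvec([0,0,np.pi/2])
        print("shift",(y-prev[0])/.5,"turn",(r*prev[1].inv()).as_rotvec()/.5,"at",y); prev=(y,r)
E
python3 - <<'E'
from plan import *
log()
g=grab("top"); h=cv2.cvtColor(g["pixels"],cv2.COLOR_RGB2HSV).astype(int)
m=((h[...,2]>125)&(h[...,1]>60)&(h[...,1]<150)).astype(np.uint8); c,r=blob(m,(125,200,178,300)); print(r,mid(g,c,.013))
for a in (-13,167):
    a=np.radians(a); plan([.41,.345,.2],rotm([0,0,-1],[np.cos(a),np.sin(a),0]),5,np.array([.6,-.1,1.9,0,1.3,0]))
E
```

```text
15.65 [-0.3846 -0.0513  2.0591  0.9359  1.258  -0.317 ] [0.5863 0.0482 0.2004] [-2.1041 -1.3435 -0.9848] [ 0.3905 -0.9954  0.2933] 0.9006642490547814
((149.65249633789062, 249.40228271484375), (10.017585754394531, 78.15522766113281), 15.708637237548828) (array([0.409 , 0.3414]), [0.02083762362599373, 0.16153684258460999], np.float32(-12.857109))
qf [ 0.5993 -0.1081  1.9369  0.      1.3127  2.397 ] 2.3001159310531705e-10
shift [-0.0656  0.1668 -0.029 ] turn [-0.0895  0.7722 -0.2106] at [0.5554 0.1314 0.1903]
shift [-0.0761  0.135  -0.0179] turn [-0.2906  0.6073 -0.3431] at [0.5173 0.1989 0.1813]
shift [-0.0765  0.1097 -0.0041] turn [-0.4081  0.3774 -0.4531] at [0.4791 0.2537 0.1793]
shift [-0.0715  0.0941  0.0119] turn [-0.4255  0.1191 -0.5355] at [0.4433 0.3008 0.1852]
shift [-0.0666  0.0885  0.0296] turn [-0.3413 -0.1281 -0.5862] at [0.41  0.345 0.2  ]
qf [ 0.5993 -0.1081  1.9369 -0.      1.3127 -0.7446] 6.938893903907228e-15
shift [-0.0656  0.1668 -0.029 ] turn [-0.378  -0.0733  0.6775] at [0.5554 0.1314 0.1903]
shift [-0.0761  0.135  -0.0179] turn [-0.3553 -0.1208  0.6821] at [0.5173 0.1989 0.1813]
shift [-0.0765  0.1097 -0.0041] turn [-0.3314 -0.1605  0.6823] at [0.4791 0.2537 0.1793]
shift [-0.0715  0.0941  0.0119] turn [-0.308  -0.195   0.6775] at [0.4433 0.3008 0.1852]
shift [-0.0666  0.0885  0.0296] turn [-0.2853 -0.2276  0.667 ] at [0.41  0.345 0.2  ]
```

Request:
send_rows:
  steps: "0 0 0.1 0 0 0 90;-0.01 0.03 0.13 -0.08 -0.01 0.14 90;-0.02 0.05 0.13 -0.13 -0.03 0.23 90;-0.03 0.08 0.13 -0.19 -0.04 0.34 90;-0.045 0.11 0.13 -0.25 -0.05 0.45 90;-0.065 0.167 0.13 -0.378 -0.073 0.678 90;-0.065 0.167 0.13 -0.378 -0.073 0.678 90;-0.065 0.167 0.13 -0.378 -0.073 0.678 90"

```text
time_s: 16.7
eef_pos: [0.5538, 0.1329, 0.2634]
eef_rot: [-1.902, -1.8, -0.781]
wrist_force: [0.4, -0.2, 0.7]
gripper_width: 0.896
grip_force: 0.0
```

Request:
send_rows:
  steps: "-0.02 0.04 0 -0.09 -0.03 0.17 90;-0.04 0.07 0 -0.18 -0.06 0.34 90;-0.06 0.1 0 -0.27 -0.09 0.51 90;-0.076 0.135 0 -0.355 -0.121 0.682 90;-0.076 0.135 0 -0.355 -0.121 0.682 90;-0.076 0.135 0 -0.355 -0.121 0.682 90;-0.076 0.135 0 -0.355 -0.121 0.682 90;-0.076 0.135 0 -0.355 -0.121 0.682 90"

```text
time_s: 17.7
eef_pos: [0.5163, 0.1995, 0.264]
eef_rot: [-1.62, -2.216, -0.582]
wrist_force: [-0.5, 1.2, -0.4]
gripper_width: 0.9
grip_force: 0.0
```

Request:
send_rows:
  steps: "-0.02 0.03 0 -0.09 -0.04 0.17 90;-0.04 0.06 0 -0.17 -0.08 0.34 90;-0.06 0.09 0 -0.26 -0.12 0.51 90;-0.077 0.11 -0.02 -0.331 -0.161 0.682 90;-0.077 0.11 -0.02 -0.331 -0.161 0.682 90;-0.077 0.11 -0.02 -0.331 -0.161 0.682 90;-0.077 0.11 -0.02 -0.331 -0.161 0.682 90;-0.077 0.11 -0.02 -0.331 -0.161 0.682 90"

```text
time_s: 18.7
eef_pos: [0.4781, 0.2546, 0.2545]
eef_rot: [-1.263, -2.583, -0.383]
wrist_force: [-1.3, -0.3, 0.1]
gripper_width: 0.895
grip_force: 0.0
```

Request:
send_rows:
  steps: "-0.02 0.02 0 -0.08 -0.05 0.17 90;-0.04 0.05 -0.02 -0.16 -0.1 0.34 90;-0.06 0.08 -0.05 -0.24 -0.15 0.51 90;-0.072 0.094 -0.07 -0.308 -0.195 0.678 90;-0.072 0.094 -0.07 -0.308 -0.195 0.678 90;-0.072 0.094 -0.07 -0.308 -0.195 0.678 90;-0.072 0.094 -0.07 -0.308 -0.195 0.678 90;-0.072 0.094 -0.07 -0.308 -0.195 0.678 90"

```text
time_s: 19.7
eef_pos: [0.4422, 0.3017, 0.2197]
eef_rot: [-0.84, -2.888, -0.187]
wrist_force: [-0.2, -0.0, 0.2]
gripper_width: 0.903
grip_force: 0.0
```

```bash
python3 - <<'E'
from plan import *
log(); a=np.radians(167.2); shares([.409,.342,.2],rotm([0,0,-1],[np.cos(a),np.sin(a),0]))
E
```

```text
19.7 [ 0.4068 -0.1245  1.9256  0.181   1.3642 -0.6372] [0.4422 0.3017 0.2197] [-0.8399 -2.888  -0.1866] [-0.1715 -0.0434  0.1742] 0.9034893527157994
shift [-0.0664  0.0805 -0.0395] turn [-0.276  -0.2284  0.6835]
```

Request:
send_rows:
  steps: "-0.066 0.08 -0.04 -0.276 -0.228 0.684 60;-0.066 0.08 -0.04 -0.276 -0.228 0.684 60;-0.066 0.08 -0.04 -0.276 -0.228 0.684 60;-0.066 0.08 -0.04 -0.276 -0.228 0.684 60;-0.066 0.08 -0.04 -0.276 -0.228 0.684 60;-0.066 0.08 -0.04 -0.276 -0.228 0.684 60;-0.066 0.08 -0.04 -0.276 -0.228 0.684 60;-0.066 0.08 -0.04 -0.276 -0.228 0.684 60"

```text
time_s: 20.7
eef_pos: [0.4088, 0.342, 0.1993]
eef_rot: [-0.349, -3.121, 0.001]
wrist_force: [-0.0, 0.4, -0.7]
gripper_width: 0.602
grip_force: 0.0
```

```bash
python3 - <<'E'
from plan import *
log()
f=grab("wrist"); cv2.imwrite("pics/w2.png",f["pixels"][:,:,::-1])
h=cv2.cvtColor(f["pixels"],cv2.COLOR_RGB2HSV).astype(int)
print(h[200:260:20,300:330:15].tolist())
E
```

```text
20.7 [ 0.5959 -0.1135  1.943  -0.0001  1.3132 -0.7523] [0.4088 0.342  0.1993] [-0.3488 -3.1214  0.0013] [-0.0353  0.3771 -0.7186] 0.6019426535304491
[[[16, 119, 161], [17, 114, 225]], [[15, 119, 159], [16, 113, 224]], [[16, 121, 156], [16, 113, 225]]]
```

View pics/w2.png

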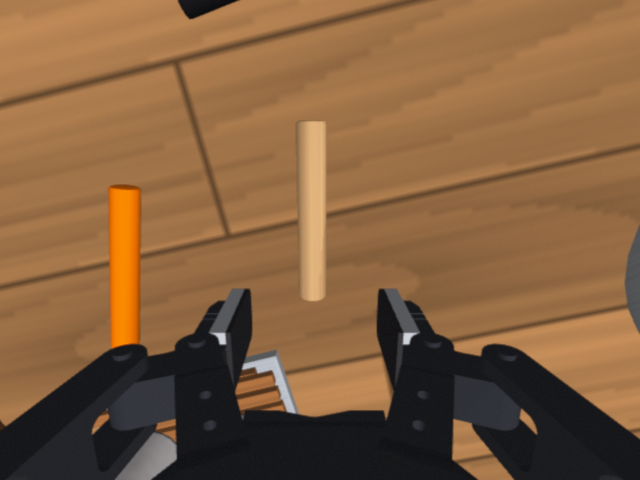

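```bash
python3 - <<'E'
from plan import *
f=grab("wrist")
h=cv2.cvtColor(f["pixels"],cv2.COLOR_RGB2HSV).astype(int)
m=((h[...,1]<130)&(h[...,2]>140)).astype(np.uint8); c,r=blob(m,(280,105,345,315)); print(r)
c2,s,a=mid(f,c,.015); print(c2,s,a)
e=onz(f,[(312,122),(313,300)],.02); print(e, e.mean(0), np.degrees(np.arctan2(*(e[0]-e[1])[[1,0]])),np.linalg.norm(e[0]-e[1]))
a=np.radians(a+180 if a<90 else a); c=e.mean(0)[:2]
M=rotm([0,0,-1],[np.cos(a),np.sin(a),0])
shares([*c2,.01],M)
E
```

```text
((311.5, 210.5), (181.0, 29.0), 90.0)
[0.4121 0.339 ] [0.025754235684871674, 0.16489048302173615] -12.335321
[[0.3335 0.3572 0.02  ]
 [0.4894 0.3228 0.02  ]] [0.4114 0.34   0.02  ] 167.54591091900448 0.1597404504460888
shift [ 0.0066 -0.0062 -0.3787] turn [ 0.0015 -0.0015  0.0137]
```

Request:
send_rows:
  steps: "0.006 -0.005 -0.1 0 0 0.014 60;0.006 -0.005 -0.2 0 0 0.014 60;0.006 -0.005 -0.3 0 0 0.014 60;0.006 -0.005 -0.35 0 0 0.014 60;0.006 -0.005 -0.38 0 0 0.014 60;0.006 -0.005 -0.39 0 0 0.014 60;0.006 -0.005 -0.39 0 0 0.014 60;0.006 -0.005 -0.39 0 0 0.014 60"

```text
time_s: 21.8
eef_pos: [0.4127, 0.3403, 0.0057]
eef_rot: [0.337, 3.122, 0.001]
wrist_force: [0.8, -0.4, 0.4]
gripper_width: 0.599
grip_force: 0.0
```

Request:
send_rows:
  steps: "0 0 0 0 0 0 15;0 0 0 0 0 0 15;0 0 0 0 0 0 15;0 0 0 0 0 0 15;0 0 0 0 0 0 15;0 0 0 0 0 0 15;0 0 0 0 0 0 15;0 0 0.02 0 0 0 15"
  squeeze: 35

```text
time_s: 22.8
eef_pos: [0.4109, 0.3391, 0.0137]
eef_rot: [-0.337, -3.121, 0.004]
wrist_force: [0.9, -0.0, -0.5]
gripper_width: 0.29
grip_force: 34.5
```

Request:
send_rows:
  steps: "0 0 0.06 0 0 0 15;0 0 0.16 0 0 0 15;0 0 0.26 0 0 0 15;0 0 0.36 0 0 0 15;0 0 0.46 0 0 0 15;0 0 0.5 0 0 0 15;0 0 0.5 0 0 0 15;0 0 0.5 0 0 0 15"

```text
time_s: 23.8
eef_pos: [0.4107, 0.339, 0.2613]
eef_rot: [-0.337, -3.119, 0.006]
wrist_force: [0.4, 0.1, -1.7]
gripper_width: 0.289
grip_force: 34.5
```

```bash
python3 - <<'E'
from plan import *
log(); a=np.radians(192.4); plan([.67,-.15,.27],rotm([0,0,-1],[np.cos(a),np.sin(a),0]),3,np.array([-.2,.2,1.8,0,1.3,-1.9]))
shares([.67,-.15,.27],rotm([0,0,-1],[np.cos(a),np.sin(a),0]))
E
```

```text
23.8 [ 0.5893 -0.1519  1.8728 -0.0002  1.4264 -0.7665] [0.4107 0.339  0.2613] [-0.3365 -3.1192  0.0061] [ 0.4005  0.0505 -1.6916] 0.2885114930150162
qf [-0.2984  0.1829  1.5197  0.      1.4391 -2.0856] 6.106668226761894e-13
shift [ 0.2608 -0.2391  0.017 ] turn [ 0.0055 -0.0014  0.2876] at [0.5411 0.2194 0.2698]
shift [ 0.1844 -0.3348  0.0058] turn [ 0.0032 -0.0032  0.2876] at [0.6333 0.052  0.2727]
shift [ 0.0734 -0.404  -0.0054] turn [ 0.0004 -0.0038  0.2876] at [ 0.67 -0.15  0.27]
shift [ 0.5186 -0.9779  0.0175] turn [ 0.0087 -0.0077  0.8627]
```

Request:
send_rows:
  steps: "0.06 -0.1 0.01 0 0 0.09 15;0.13 -0.2 0.02 0 0 0.2 15;0.19 -0.29 0.02 0 0 0.3 15;0.25 -0.39 0.02 0 0 0.4 15;0.32 -0.49 0.02 0 0 0.5 15;0.38 -0.59 0.02 0 0 0.6 15;0.45 -0.68 0.02 0 0 0.7 15;0.52 -0.78 0.02 0.008 -0.008 0.86 15"

```text
time_s: 24.8
eef_pos: [0.6716, -0.0516, 0.2705]
eef_rot: [0.341, -3.121, -0.008]
wrist_force: [0.7, 0.6, -0.7]
gripper_width: 0.287
grip_force: 34.6
```

Request:
send_rows:
  steps: "0 -0.1 0 0 0 0 15;0 -0.15 0 0 0 0 15;0 -0.2 0 0 0 0 15;0 -0.2 0 0 0 0 15;0 -0.2 0 0 0 0 15;0 -0.2 0 0 0 0 15;0 -0.2 0 0 0 0 15;0 -0.2 0 0 0 0 15"

```text
time_s: 25.8
eef_pos: [0.6718, -0.1498, 0.2745]
eef_rot: [-0.338, 3.12, 0.005]
wrist_force: [-0.1, 0.4, -1.2]
gripper_width: 0.288
grip_force: 34.6
```

```bash
python3 - <<'E'
from plan import *
log()
f=grab("wrist"); 
import pickle; pickle.dump(f,open("w3.pkl","wb"))
cv2.imwrite("pics/w3.png",f["pixels"][:,:,::-1])
E
```

```text
25.8 [-0.2991  0.1834  1.5116  0.0044  1.4449 -2.0863] [ 0.6718 -0.1498  0.2745] [-0.338   3.1201  0.0052] [-0.142   0.4182 -1.1866] 0.28814801633331727
```

View pics/w3.png

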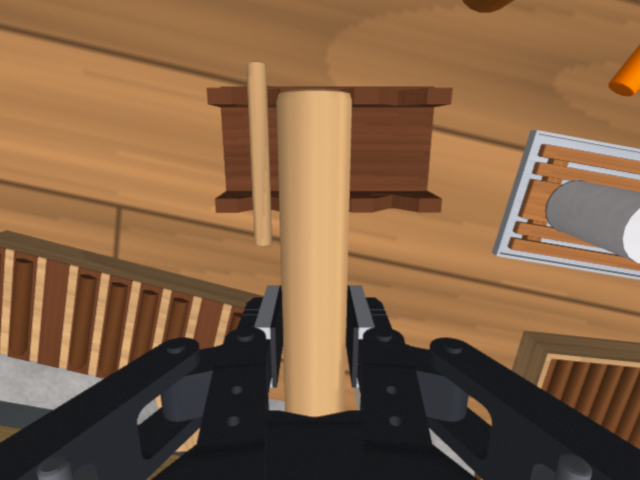

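```bash
python3 - <<'E'
from plan import *
import pickle; f=pickle.load(open("w3.pkl","rb"))
P=onz(f,[(208,88),(452,88),(216,212),(441,212)],.058); print(P)
A,B,C,Dd=P[:,:2]; print("len y",np.linalg.norm(B-A),np.linalg.norm(Dd-C),"len x",np.linalg.norm(A-C),np.linalg.norm(B-Dd))
v=(B-A+Dd-C); yaw=np.arctan2(v[1],v[0])-np.pi/2; c=P[:,:2].mean(0); y=np.array([-np.sin(yaw),np.cos(yaw)])
print("centre",c,"yaw",np.degrees(yaw),"end",c+.066*y)
S=onz(f,[(257,63),(263,245)],.0545+.004); print("stick",S,S.mean(0), "angle",np.degrees(np.arctan2(*(S[1]-S[0])[[1,0]])),"pred from centre",c-.066*y)
# held pestle: axis line in tool coords at its grip depth
o,d=ray(f,[(315,92),(315,410)]); T=cam(f); s=f["state"]
h=cv2.cvtColor(f["pixels"],cv2.COLOR_RGB2HSV).astype(int); m=(h[...,1]<130)&(h[...,2]>140)
for row in (120,160,200,240,270): 
    xs=[x for x in range(268,362) if m[row,x]]; print(row,min(xs),max(xs),(min(xs)+max(xs))/2)
E
```

```text
[[ 0.5886 -0.2646  0.058 ]
 [ 0.5417 -0.0514  0.058 ]
 [ 0.6993 -0.2414  0.058 ]
 [ 0.6522 -0.0262  0.058 ]]
len y 0.21835302181370272 0.22035400258834184 len x 0.11306917847756077 0.11334482085234111
centre [ 0.6205 -0.1459] yaw 12.378338943679173 end [ 0.6063 -0.0814]
stick [[ 0.5591 -0.2253  0.0585]
 [ 0.7226 -0.1905  0.0585]] [ 0.6408 -0.2079  0.0585] angle 12.017575130518303 pred from centre [ 0.6346 -0.2104]
120 280 350 315.0
160 268 349 308.5
200 268 348 308.0
240 268 347 307.5
270 283 347 315.0
```

```bash
python3 - <<'E'
from plan import *
a=np.radians(192.4); M=rotm([0,0,-1],[np.cos(a),np.sin(a),0])
shares([.6063,-.0814,.10],M)
E
```

```text
shift [-0.1309  0.1371 -0.3489] turn [-0.0073  0.0056  0.0016]
```

Request:
send_rows:
  steps: "-0.06 0.07 0 0 0 0 15;-0.131 0.137 0 -0.007 0.006 0.002 15;-0.131 0.137 -0.06 -0.007 0.006 0.002 15;-0.131 0.137 -0.13 -0.007 0.006 0.002 15;-0.131 0.137 -0.2 -0.007 0.006 0.002 15;-0.131 0.137 -0.27 -0.007 0.006 0.002 15;-0.131 0.137 -0.34 -0.007 0.006 0.002 15;-0.131 0.137 -0.35 -0.007 0.006 0.002 15"

```text
time_s: 26.85
eef_pos: [0.604, -0.0813, 0.0961]
eef_rot: [0.338, -3.117, -0.003]
wrist_force: [-0.2, 0.0, -1.5]
gripper_width: 0.286
grip_force: 34.7
```

Request:
send_rows:
  steps: "0 0 -0.02 0 0 0 15;0 0 -0.04 0 0 0 15;0 0 -0.06 0 0 0 15;0 0 -0.075 0 0 0 15;0 0 -0.085 0 0 0 15;0 0 -0.095 0 0 0 15;0 0 -0.1 0 0 0 15;0 0 -0.1 0 0 0 15"

```text
time_s: 27.85
eef_pos: [0.6062, -0.0819, 0.0492]
eef_rot: [0.339, -3.123, -0.0]
wrist_force: [-0.1, -0.1, 0.5]
gripper_width: 0.285
grip_force: 34.7
```

```bash
python3 - <<'E'
from plan import *
log(); a=np.radians(192.4); M=rotm([0,0,-1],[np.cos(a),np.sin(a),0])
shares([.6063,-.0814,.0465],M)
E
```

```text
27.85 [-0.222   0.2176  1.8709  0.0001  1.0537 -2.0089] [ 0.6062 -0.0819  0.0492] [ 0.3386 -3.1228 -0.0004] [-0.1066 -0.1268  0.4883] 0.28524576868084284
shift [ 0.0003  0.0009 -0.0054] turn [-0.0004 -0.001   0.0008]
```

Request:
send_rows:
  steps: "0 0.001 -0.001 0 0 0 15;0 0.001 -0.002 0 0 0 15;0 0.001 -0.003 0 0 0 15;0 0.001 -0.004 0 0 0 15;0 0.001 -0.005 0 0 0 15;0 0.001 -0.005 0 0 0 15;0 0.001 -0.005 0 0 0 15;0 0.001 -0.005 0 0 0 15"

```text
time_s: 28.85
eef_pos: [0.6064, -0.0816, 0.0471]
eef_rot: [-0.339, 3.123, -0.0]
wrist_force: [-0.2, -1.0, 1.3]
gripper_width: 0.291
grip_force: 34.8
```

Request:
send_rows:
  steps: "0 0 -0.001 0 0 0 15;0 0 -0.002 0 0 0 15;0 0 -0.002 0 0 0 15;0 0 -0.003 0 0 0 15;0 0 -0.004 0 0 0 15;0 0 -0.004 0 0 0 15;0 0 -0.004 0 0 0 15;0 0 -0.004 0 0 0 15"

```text
time_s: 29.85
eef_pos: [0.6067, -0.0818, 0.0466]
eef_rot: [-0.339, 3.123, -0.001]
wrist_force: [-4.7, -1.3, 9.0]
gripper_width: 0.293
grip_force: 35.7
```

Request:
send_rows:
  steps: "0 0 0.002 0 0 0 15;0 0 0.002 0 0 0 32;0 0 0.002 0 0 0 36;0 0 0.002 0 0 0 45;0 0 0.002 0 0 0 60;0 0 0.002 0 0 0 60;0 0 0.002 0 0 0 60;0 0 0.002 0 0 0 60"

```text
time_s: 30.85
eef_pos: [0.6062, -0.0813, 0.0458]
eef_rot: [0.339, -3.123, -0.0]
wrist_force: [0.5, -0.1, -0.3]
gripper_width: 0.6
grip_force: 0.0
```

Request:
send_rows:
  steps: "0 0 0.02 0 0 0 60;0 0 0.05 0 0 0 60;0 0 0.09 0 0 0 60;0 0 0.15 0 0 0 60;0 0 0.25 0 0 0 60;0 0 0.35 0 0 0 60;-0.1 -0.1 0.45 0 0 0 60;-0.2 -0.2 0.45 0 0 0 60"

```text
time_s: 31.85
eef_pos: [0.5274, -0.162, 0.2724]
eef_rot: [-0.342, 3.116, -0.007]
wrist_force: [0.3, -0.9, -0.3]
gripper_width: 0.602
grip_force: 0.0
```

Request:
send_rows:
  steps: "-0.1 -0.1 0 0 0 0 60;-0.2 -0.2 0 0 0 0 60;-0.2 -0.3 0 0 0 0 60;-0.2 -0.4 0 0 0 0 60;-0.2 -0.5 0 0 0 0 60;-0.2 -0.5 0 0 0 0 60;-0.2 -0.5 0 0 0 0 60;-0.2 -0.5 0 0 0 0 60"

```text
time_s: 32.85
eef_pos: [0.4267, -0.41, 0.2672]
eef_rot: [-0.341, 3.123, -0.001]
wrist_force: [0.8, -0.4, -0.1]
gripper_width: 0.598
grip_force: 0.0
```

```bash
python3 - <<'E'
from plan import *
log()
f=grab("scene"); g=grab("top")
a=cv2.resize(f["pixels"][220:400,130:460],(800,436),interpolation=cv2.INTER_CUBIC)[:300]
a=cv2.resize(f["pixels"][230:390,130:460],(620,300),interpolation=cv2.INTER_CUBIC)
b=cv2.resize(g["pixels"][90:220,170:450],(620,288),interpolation=cv2.INTER_CUBIC)
cv2.imwrite("pics/end.png",np.vstack([a,b])[:,:,::-1])
E
```

```text
32.85 [-0.8561 -0.0239  1.7434  0.      1.4216 -2.6443] [ 0.4267 -0.41    0.2672] [-0.3407  3.1228 -0.0005] [ 0.8394 -0.4339 -0.1055] 0.5980672562391387
```

View pics/end.png

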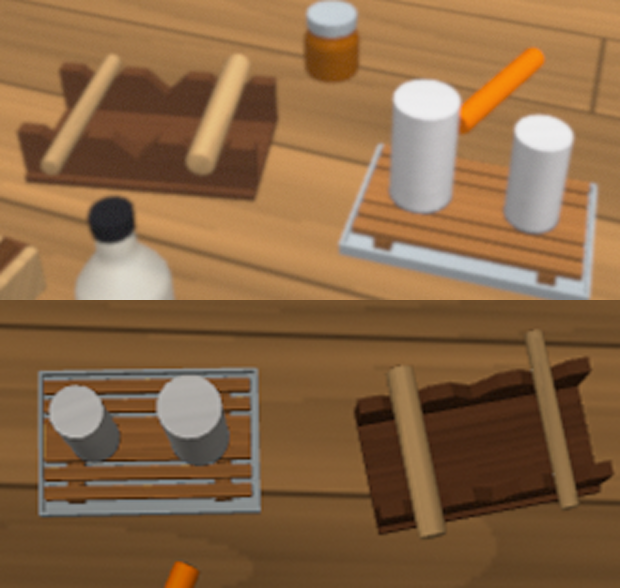

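The final picture shows the cup upright over the bare peg at about (425,145). The pestle lies in the end notches from about (238,60) to (200,160), and the small cup, stick and jar look unmoved.

```bash
python3 -c "
from rig import ticket
print(ticket.close_job())"
```

```text
the job is handed in; nothing more can be done
None
```

The job is handed in: the cup is mouth down over the bare peg and the pestle lies in the rest's empty end notches. The last pictures show both seated and the small cup, thin stick and jar apparently unmoved; the clock stood at about 33 s, and no verdict came back.

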